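# Slide the dosing pump under the frame beam onto its locating pin

## Robot

A 6-joint arm with a two-finger parallel gripper is mounted at the origin on the work surface. World frame = base frame: x ahead of the robot, y to its left, z up, the work surface at z = 0. Lengths are in mm, angles in degrees, forces in N, time in s.
With the tool pointing down it reaches from about 350 to 850 mm from the base axis. Payload 8.1 kg.
Tool frame: the origin (TCP) lies at the very end of the fingers, on their centre line; the grasp point (between the pads) lies 19 mm behind it (r.grip_depth is the distance from the TCP to the grasp point, in mm); y points along the fingers, z is the direction in which the jaws open and shut, and the axes are right-handed (so a half turn about y gives the same grasp; the last joint's range is limited). The gripper opens to 85 mm and grips with 20 to 120 N. Pads are 22 mm wide; open, the fingers measure 114 mm over their backs; the gripper's body (76 mm by 85 mm) begins 54 mm behind the grasp point. The pads swing forward as they close: fully open they stand 13 mm farther back than shut.
Start: joints at [70.222, 7.471, 85.268, -0, 87.261, -4.893], TCP at [154.11, 579.875, 231.292] pointing down, gripper open.
Joint ranges: [-169.43, 169.43], [-51.17, 129.36], [1.28, 143.12], [-76.62, 256.62], [0, 156.53], [-152.29, 152.29]. Speed limits (degrees/s): [136.94, 136.94, 159.86, 180, 180, 180].

## Interface

Orientations are given as [roll, pitch, yaw] about the fixed x, y, z axes, in that order (R = Rz(yaw) Ry(pitch) Rx(roll)).
In Python, from bench import readout, eyes, r gives the robot as it stands. The module is installed in compiled form; this text tells all that it offers.
- The arm moves only by the tool move_arm, never from a script. Its argument "motion" is text: rows parted by semicolons, each of 6 numbers parted by spaces: the shift along the world's x, y, z in cm, then the turn, a rotation vector about the world's x, y, z in degrees. A call has 1 to 10 rows; each row is the pose to reach, as a shift and turn from the pose commanded when the call began; what a row does not reach only later rows make up. A row lasts 1/12 s, in which the tool goes at most 41.7 mm and 7.16 degrees, less where a joint would pass 70% of its speed; a pose out of reach is approached as far as the arm can. A call with a gripper value outside its range is refused whole. "fingers" is the finger opening in cm, from 0 to 8.54, set as the call begins (left out, the last holds). The fingers move at their own pace and stop on an object; "squeeze" is the grip in N (left out, the last holds). Time passes only in rows, so rows that repeat a pose let the fingers close. It gives the time, the measured TCP pose, the force and the opening at its end, in the units of the state.
- readout.sense(): the state, without advancing time (a new reading comes with each control period).
- eyes.snapshot(name): name is "scene" or "top"; returns a dict with "image" (420x560x3 uint8, blue, green, red), "fx", "fy", "cx", "cy" (pixels), "world_to_cam" (4x4, takes a point from world to camera coordinates). Camera axes: x right, y down, z forward; pixel columns grow to the right and rows downward; lengths in mm; the calibration is good to about 2 mm. A picture is of the moment at which its call begins. There is no depth.
- r.hand_in(): hands the job in, once; it reports no verdict.
The state is a dict: "time": time; "joint_pos": joint angles; "qd": joint speeds; "joint_efforts": joint torques, N m; "tool_pos": TCP position; "tcp_rot": TCP orientation; "ft_force": force on the tool from outside, world axes, zero at the start; "wrist_torque": the same for the moment, N m; "finger_gap": finger opening in mm.
Only numpy, scipy, OpenCV 4.12 (cv2) and the standard library are available. Lean on these libraries where they do the work, as an engineer would, in place of code of your own. Each camera call takes 0.05 s, during which the arm holds its last target. There are 200 camera calls.

## Task

Lift the dosing pump out of its cradle by its white housing and set it down gently, nose towards the beam, on the aluminium deck in front of the cross beam, and let go. Then take it again by its yellow tail tab and slide it under the beam until the hole in its nose drops over the brass pin, so that it sits flat on the deck, squared up with it, and let go. Leave the other things on the bench where they are.

Things in the scene. Friction and masses are not known exactly. Their poses are not given: they have to be found in the camera images.
- pump: Dosing pump on a blue-painted steel carrier plate, 0.35 kg, 169 mm long, lying in the cradle at the start. Origin: centre of the plate's underside; x towards the nose, z up. Plate 6 mm thick, 80 mm wide, x -45 to +60 mm; ahead of it a nose lip as wide, turned up 30 degrees, to x = +79 mm, 17 mm high, which rides up over the pin when pushed forward; white housing; yellow tail tab.
- hole (a point): Centre of the round 16 mm hole through the pump's plate, at the underside, 38 mm ahead of the pump's origin; axes as the pump's. While it is short of the pin the plate can lie tipped up on the pin by up to 5 degrees.
- tab (a point): Centre of the pump's yellow tail tab, 67.5 mm behind the pump's origin, 6 mm above the underside; axes as the pump's. The tab spans x -90 to -45 mm from the pump's origin, is 36 mm wide (y) and 12 mm thick, from the underside up.
- housing (a point): Point inside the pump's white housing, 17 mm behind the pump's origin, 26 mm above the underside; axes as the pump's. The housing is 50 mm long, 46 mm wide (y), from 6 to 40 mm above the underside, centred on this point; on it a blue disc 40 mm across, up to 48 mm.
- deck: Fixed aluminium deck, 290 (x) x 200 (y) x 20 mm high. Origin: centre of its underside, on the bench; x points the way the pump is to be slid (in under the beam), z up. Top at 20 mm. It carries the beam on two posts and the pin.
- pin (a point): Foot of the fixed brass locating pin, on the deck's top, 98 mm ahead of the deck's origin on its centre line; axes as the deck's. The pin is 12 mm thick and 9 mm high, its top 3.5 mm tapered to 6 mm across.
- beam (a point): Middle of the underside of the fixed cross beam, 68 mm above the deck's top, 25.5 mm behind the pin; axes as the deck's. The beam runs along y, 25 x 25 mm in section (top 113 mm above the bench); its 25 mm posts at y = +-87.5 mm leave 150 mm between them. The pump passes beneath; a gripper holding its housing does not.
- cradle: Fixed storage cradle, black base 175 x 90 x 10 mm high; origin: on the bench, under the stored pump's origin; x as the stored pump's nose, whose underside lies 10 mm above the bench. Two orange cheeks, up to 30 mm above the bench, stand 4 mm from the tab's sides at x -92 to -60 mm: the tab cannot be gripped there.
- adapter: Bystander: blue power adapter lying flat, 95 x 48 x 30 mm; origin: centre of its underside.
- pump_head: Bystander: spare blue pump head, disc 48 mm across, 22 mm high; origin: centre of its underside.
- bottle: Bystander: white bottle, 60 mm across, 150 mm high; origin: centre of its underside.
- screwdriver: Bystander: screwdriver lying on the bench, along its x.
- wrench: Bystander: wrench lying on the bench, along its x.

How it is judged (in metres and radians):
On the way, in this order (a step that is already met when the one before it is completed fails the run):
1. the pump stands on the deck in front of the beam, nose towards it, let go, its hole still more than 40 mm short of the pin (y of hole in the frame of pin between -0.06 and 0.06 m and x of hole in the frame of pin between -0.16 and -0.04 m and x of pump in the frame of pin below -0.06 m and angle between the x axis of pump and the x axis of deck, either way round below 0.6 rad and z of pump in the frame of pin between -0.004 and 0.012 m and angle between pump's own z axis and vertical below 0.12 rad and linear speed of pump below 0.02 m/s and contact force between the fingers and pump below 0.05 N), for 0.15 s.
2. the pump is taken again at its tail tab, its hole still more than 10 mm short of the pin (horizontal distance between the grasp point and tab below 0.05 m and contact force between the fingers and pump above 0.3 N and x of hole in the frame of pin below -0.01 m), for 0.04 s.
At the end, for the whole second after the job is handed in: The pump's hole is over the pin (within 4 mm), its plate down on the deck (within 3 mm, tilted less than 0.03 rad), its length within 0.15 rad of the deck's, nose beyond the beam, let go and at rest; no bystander is more than 30 mm from where it was (horizontal distance between hole and pin below 0.004 m and z of hole in the frame of pin below 0.003 m and angle between pump's own z axis and vertical below 0.03 rad and x of pump in the frame of pin below 0 m and angle between the x axis of pump and the x axis of deck, either way round below 0.15 rad and linear speed of pump below 0.02 m/s and contact force between the fingers and pump below 0.05 N and not (distance of adapter from where it was at the start of the episode above 0.03 m) and not (distance of pump_head from where it was at the start of the episode above 0.03 m) and not (distance of bottle from where it was at the start of the episode above 0.03 m) and not (distance of screwdriver from where it was at the start of the episode above 0.03 m) and not (distance of wrench from where it was at the start of the episode above 0.03 m)); the robot touches nothing.
It fails at once if the pump is dropped (moves faster than 0.5 m/s out of the fingers) (linear speed of pump above 0.5 m/s and contact force between the fingers and pump below 0.05 N).
It fails at once if the pump is tipped over (more than 45 degrees) (angle between pump's own z axis and vertical above 0.785 rad).
It fails at once if a bystander is shoved by more than 30 mm (distance of any of adapter, pump_head, bottle, screwdriver, wrench from where it was at the start of the episode above 0.03 m).
It also fails if it takes over 64 s, if anything falls off the work surface, if the arm or the gripper's body presses on something with over 40 N, if the wrist force passes 120 N, or if a joint passes its speed limit or range.

## Working session

There is one attempt and no reset: what is moved stays moved. The work goes in short steps, Python scripts to look and compute and a tool call to move; the robot and the scene stay as the last step left them, time stands still between calls to the robot, and variables do not carry over. Pictures are saved under pics/ and viewed, about 8 in all and at most 12, crops included, and the job is handed in when it is done.

Besides the shell and the picture viewer there is one more tool, called after "Call:" as a command line: name --argument value ..., lists and objects as JSON in quotes. move_arm: Moves the arm, as the interface text tells. Its arguments: {"type":"object","properties":{"motion":{"type":"string"},"fingers":{"type":"number"},"squeeze":{"type":"number"}},"required":["motion"]}

```bash
mkdir -p pics
cat > h.py <<'E'
import numpy as np, cv2
from bench import readout, eyes, r
def snap(n,save=None):
    s=eyes.snapshot(n)
    if save: cv2.imwrite('pics/'+save,s['image'])
    return s
def ray(s,u,v):
    M=np.array(s['world_to_cam']);R=M[:3,:3];t=M[:3,3]
    d=R.T@np.array([(u-s['cx'])/s['fx'],(v-s['cy'])/s['fy'],1]);return -R.T@t,d
def onz(s,u,v,z):
    o,d=ray(s,u,v);return o+d*(z-o[2])/d[2]
def tri(a,pa,b,pb):
    o,d=ray(a,*pa);p,e=ray(b,*pb);k=np.linalg.lstsq(np.c_[d,-e],p-o,rcond=None)[0]
    A=o+k[0]*d;B=p+k[1]*e;return (A+B)/2,np.linalg.norm(A-B)
def proj(s,P):
    c=np.array(s['world_to_cam'])@np.r_[P,1];return s['fx']*c[0]/c[2]+s['cx'],s['fy']*c[1]/c[2]+s['cy']
E
python3 - <<'E'
from h import *
a=snap('scene','s0.png');b=snap('top','t0.png')
for s in(a,b):print(ray(s,s['cx'],s['cy']),s['fx'])
print(readout.sense())
cv2.imwrite('pics/both0.png',np.vstack([a['image'],b['image']])[:, :] if 0 else a['image'])
E
```

```text
(array([1234.26419337,   49.78371529, 1083.17103337]), array([-0.53248183, -0.02365676, -0.84611078])) 384.04575056886307
(array([ 387.89925943,   -4.94763384, 1409.43422576]), array([ 0.15565348,  0.00866401, -0.98777372])) 531.5764868418388
{'time': 0.1, 'joint_pos': array([ 7.02211320e+01,  7.50972947e+00,  8.53237827e+01,  7.01067019e-04,
        8.72613430e+01, -4.89238799e+00]), 'qd': array([ 0.02545136, -0.14946623, -0.13398222, -0.00807624,  0.03392663,
       -0.03156207]), 'joint_efforts': array([ 1.57250165e-04, -5.70939159e+01, -5.01949775e+01, -2.06710665e-04,
        7.76697707e-03, -5.51652215e-05]), 'tool_pos': array([153.94182282, 579.40267973, 230.35317096]), 'tcp_rot': array([-9.00944498e+01,  8.78732913e-03, -1.48865213e+01]), 'ft_force': array([ 0.16743684, -0.80132341, -0.46694901]), 'wrist_torque': array([ 0.00479939, -0.04016515, -0.03283908]), 'finger_gap': 85.15383880944832}
```

View pics/s0.png

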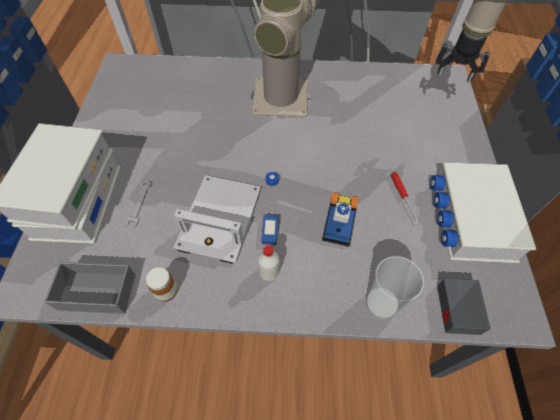

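View pics/t0.png

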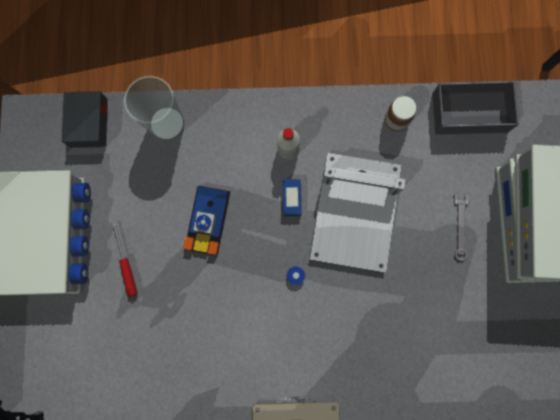

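Scene view: pump at about (342,220), nose towards the viewer, with the deck at (220,215). The top view shows the pump at (207,218) and the deck at (357,215), its beam at row ~172. Both point roughly along +x. Next I'll take enlarged crops.

```bash
cat > c.py <<'E'
from h import *
a=cv2.imread('pics/s0.png');b=cv2.imread('pics/t0.png')
def crop(i,x,y,w,h,k):return cv2.resize(i[y:y+h,x:x+w],None,fx=k,fy=k,interpolation=cv2.INTER_CUBIC)
# scene pump, top pump (5x 80x80), scene deck, top deck (4x 100x... )
p=np.hstack([crop(a,302,180,80,60,5),crop(b,168,180,80,80,5)[:300] if 0 else crop(b,165,180,80,60,5)])
q=np.hstack([crop(a,168,170,100,75,4)[:300],crop(b,305,145,100,75,4)])
cv2.imwrite('pics/crop.png',np.vstack([p,q]))
E
python3 c.py
python3 - <<'E'
from h import *
a=cv2.imread('pics/s0.png');b=cv2.imread('pics/t0.png')
for n,i,x0,y0,x1,y1 in(('s',a,315,185,370,250),('t',b,175,180,240,262)):
    h=cv2.cvtColor(i,cv2.COLOR_BGR2HSV)[y0:y1,x0:x1]
    for c,lo,hi in(('yellow',(21,120,90),(35,255,255)),('orange',(3,150,100),(18,255,255)),('blue',(100,110,30),(130,255,255)),('white',(0,0,140),(180,70,255))):
        m=cv2.inRange(h,lo,hi);k,l,st,ce=cv2.connectedComponentsWithStats(m)
        for j in range(1,k):
            if st[j,4]>12:
                rr=cv2.minAreaRect(np.argwhere(l==j)[:,::-1].astype(np.float32));print(n,c,st[j,4],(ce[j]+[x0,y0]).round(1),np.round(np.add(rr[0],[x0,y0]),1),np.round(rr[1],1),round(rr[2],1))
E
```

```text
s yellow 75 [344.1 199.5] [344.1 199.4] [11.8  6.3] 11.3
s orange 69 [334.5 198. ] [334.5 198. ] [10.  7.] 90.0
s orange 66 [353.7 201.7] [353.5 202. ] [10.  7.] 90.0
s blue 61 [342.6 208.8] [342.5 208.5] [ 9. 11.] 90.0
s blue 618 [338.5 227.4] [339.2 223.9] [25.9 33.1] 11.3
s white 151 [331.6 187.3] [330.  188.5] [ 7. 30.] 90.0
s white 931 [356.4 229.6] [342. 222.] [54. 54.] 90.0
s white 153 [340.6 215.6] [341.7 212.5] [15.3 17.9] 12.5
s white 26 [345.6 207.6] [346.  207.8] [4.1 9.5] 71.6
t yellow 169 [200.7 245. ] [200.6 244.9] [14.4 12.4] 12.5
t orange 101 [188.1 243. ] [188.1 242.9] [ 8.1 12.4] 12.5
t orange 110 [212.4 247.4] [212.4 247.4] [ 9.  12.4] 12.5
t blue 1115 [209.2 208.4] [208.3 211.6] [31.  47.5] 11.9
t white 18 [199.1 213.7] [199.3 213.1] [3.1 6.7] 63.4
t white 23 [210.  215.9] [210.  215.5] [7.8 3.5] 45.0
t white 13 [202.6 221.6] [202.5 221.5] [3. 3.] 90.0
```

View pics/crop.png

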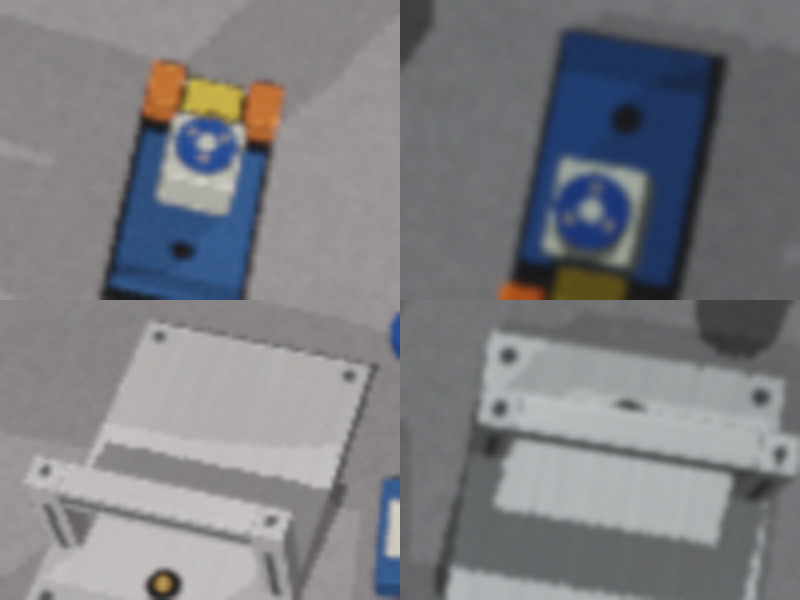

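The crops show the hub at scene (343.4,208.6) and top (203.2,222.2), and the hole at scene (338.4,230.0) and top (210.2,203.6). The pin is visible in the scene view only, at (208.8,241). The deck bolts are clear in both views.

```bash
cat > m.py <<'E'
from h import *
a=snap('scene');b=snap('top')
def dark(s,u,v,w=4):
    g=cv2.cvtColor(s['image'],cv2.COLOR_BGR2GRAY).astype(float);u0,v0=int(round(u))-w,int(round(v))-w
    p=g[v0:v0+2*w+1,u0:u0+2*w+1];q=np.clip(np.median(p)-18-p,0,None);Y,X=np.mgrid[:p.shape[0],:p.shape[1]]
    return u0+(q*X).sum()/q.sum(),v0+(q*Y).sum()/q.sum()
print('hub',tri(a,(343.4,208.6),b,(203.2,222.2)))
print('hole',tri(a,(338.4,230),b,(210.2,203.6)))
ys,yt=(344.1,199.5),(200.7,245);print('tab(z+22)',onz(a,*ys,22),onz(b,*yt,22))
c=[onz(b,188.1,243,30),onz(b,212.4,247.4,30)];print('cheeks',c,onz(a,334.5,198,30),onz(a,353.7,201.7,30))
B={}
for n,s,L in(('top',b,[(332.2,158.8),(395,169.3),(319,261),(381,268)]),('scene',a,[(208,179),(255.3,188.8),(180,243),(239,258)])):
    for u,v in L:
        d=dark(s,u,v);print(n,np.round(d,1),onz(s,*d,20).round(1))
print('pin',onz(a,208.8,241,29))
E
python3 m.py
```

```text
hub (array([565.98967667, 226.82979477,  48.53289425]), np.float64(3.4104100605896996))
hole (array([621.2592577 , 214.97577249,   6.33845014]), np.float64(2.8736655729428424))
tab(z+22) [512.5428787  236.95700807  22.        ] [509.42537917 236.05097704  22.        ]
cheeks [array([514.7344847, 267.5534634,  30.       ]), array([501.74140483, 204.17227934,  30.        ])] [513.61021542 204.04500389  30.        ] [525.11232129 266.74098564  30.        ]
top [331.7 158.5] [ 733.3 -114.9   20. ]
top [394.7 168.8] [ 700.6 -281.8   20. ]
top [318.6 263.6] [453.7 -70.9  20. ]
top [380.  268.6] [ 437.1 -229.3   20. ]
scene [208.4 177.1] [ 441.7 -227.8   20. ]
scene [256.6 188.7] [482.2 -57.6  20. ]
scene [179.  243.7] [ 702.9 -281.    20. ]
scene [237.5 256.6] [737.5 -95.3  20. ]
pin [ 693.32599874 -188.21249483   29.        ]
```

Call:
move_arm --motion "4 -3.5 0 0 0 0; 8 -7 0 0 0 1; 12 -10.5 0 0 0 2; 16 -14 0 0 0 3; 20 -17 0 0 0 3; 24 -20 -2 0 0 3; 28 -23.5 -3 0 0 3; 32 -27 -4 0 0 3; 36 -30.5 -5 0 0 3; 39 -33.5 -6 0 0 3" --fingers 8.5 --squeeze 40

```text
time: 1.03
tool_pos: [470.0, 310.9, 191.6]
tcp_rot: [-90.0, -0.0, -11.9]
ft_force: [0.7, 1.6, 0.7]
finger_gap: 85.0
```

Call:
move_arm --motion "1 -1 -1 0 0 0; 2.3 -1.9 -3 0 0 0; 2.3 -1.9 -5 0 0 0; 2.3 -1.9 -6 0 0 0;2.3 -1.9 -6 0 0 0"

```text
time: 1.45
tool_pos: [489.4, 292.7, 128.3]
tcp_rot: [-90.2, 0.3, -11.9]
ft_force: [-0.6, -0.2, 0.1]
finger_gap: 85.0
```

Call:
move_arm --motion "2 -1.6 0 0 0 0; 4 -3.3 0 0 0 0; 6 -5 0 0 0 0; 7.6 -6.5 0 0 0 0;7.6 -6.5 0 0 0 0;7.6 -6.5 0 0 0 0;7.6 -6.5 0 0 0 0"

```text
time: 2.03
tool_pos: [567.3, 229.5, 132.6]
tcp_rot: [-90.0, -0.0, -11.8]
ft_force: [-0.5, 0.3, -0.8]
finger_gap: 84.7
```

Run:
```python
from h import *
a=snap('scene');b=snap('top');t=readout.sense();print(t['tool_pos'],t['tcp_rot'])
p=t['tool_pos']
i=[]
for s,(x,y) in((a,(300,165)),(b,(165,180))):
    im=s['image'][y:y+80,x:x+80];i.append(cv2.resize(im,None,fx=5,fy=5,interpolation=cv2.INTER_CUBIC))
    print('tcp px',proj(s,p), 'crop',(np.array(proj(s,p))-[x,y])*5)
cv2.imwrite('pics/g1.png',np.hstack(i))
```

```text
[566.91548849 229.71763344 132.30943162] [-8.99763386e+01  4.58070128e-04 -1.18028890e+01]
tcp px (np.float64(347.8813137233299), np.float64(193.97643939816453)) crop [239.40656862 144.88219699]
tcp px (np.float64(195.49072856999243), np.float64(217.51618209777058)) crop [152.45364285 187.58091049]
```

View pics/g1.png

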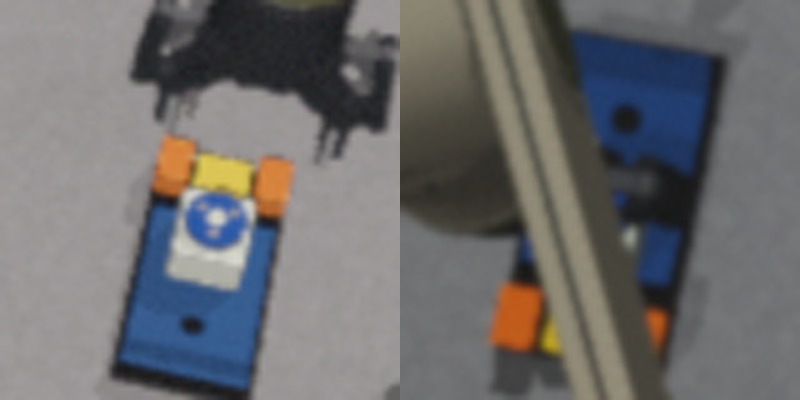

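The gripper hangs over the pump, aligned with it in the scene crop: fingertip midpoint ~(250,137), hub at (217,217), TCP projection at (239,145). I'll descend now.

Call:
move_arm --motion "0 -0.2 -2 0 0 0; 0 -0.3 -4.5 0 0 0; 0 -0.3 -7 0 0 0; 0 -0.3 -9 0 0 0; 0 -0.3 -9.5 0 0 0; 0 -0.3 -10 0 0 0; 0 -0.3 -10.5 0 0 0; 0 -0.3 -10.8 0 0 0; 0 -0.3 -10.8 0 0 0"

```text
time: 2.88
tool_pos: [568.1, 225.9, 24.5]
tcp_rot: [-90.0, -0.1, -11.9]
ft_force: [-0.9, 0.7, -0.1]
finger_gap: 85.2
```

Call:
move_arm --motion "0 0 0 0 0 0; 0 0 0 0 0 0; 0 0 0 0 0 0; 0 0 0 0 0 0; 0 0 0 0 0 0; 0 0 0 0 0 0" --fingers 5.2

```text
time: 3.38
tool_pos: [567.7, 225.5, 24.0]
tcp_rot: [-90.0, -0.0, -11.9]
ft_force: [0.2, 0.5, 0.5]
finger_gap: 51.8
```

Run:
```python
from h import *
a=snap('scene');t=readout.sense();print(t['tool_pos'],t['ft_force'],t['finger_gap'])
cv2.imwrite('pics/g2.png',cv2.resize(a['image'][165:245,300:380],None,fx=6,fy=6,interpolation=cv2.INTER_CUBIC))
```

```text
[567.7093218  225.47596289  23.93901537] [-0.26190888 -0.03700235  0.29802704] 52.069155238504315
```

View pics/g2.png

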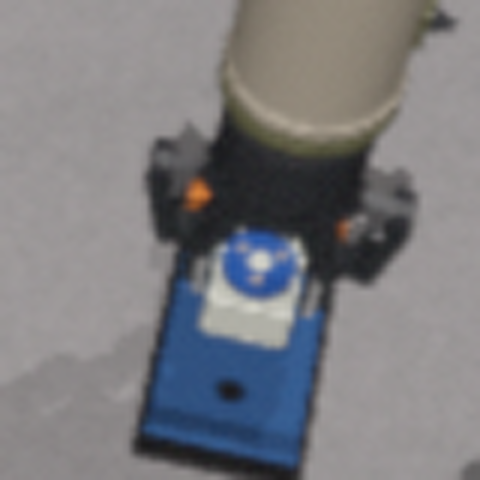

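The fingers straddle the housing, left at ~x 197 and right at ~x 315, and the housing spans 207–300. Closing.

Call:
move_arm --motion "0 0 0 0 0 0; 0 0 0 0 0 0; 0 0 0 0 0 0; 0 0 0 0 0 0; 0 0 0 0 0 0" --fingers 3.8 --squeeze 60

```text
time: 3.85
tool_pos: [567.9, 225.5, 24.2]
tcp_rot: [-90.0, -0.0, -11.9]
ft_force: [-1.1, -1.1, 3.4]
finger_gap: 44.9
```

Call:
move_arm --motion "0 0 0.2 0 0 0; 0 0 0.7 0 0 0; 0 0 1.4 0 0 0; 0 0 2.2 0 0 0; 0 0 3.2 0 0 0; 0 0 4.4 0 0 0; 0 0 6 0 0 0; 0 0 7 0 0 0; 0 0 7.5 0 0 0;0 0 7.5 0 0 0"

```text
time: 4.68
tool_pos: [569.1, 226.0, 101.4]
tcp_rot: [-89.9, -0.2, -11.9]
ft_force: [1.3, 0.3, -3.3]
finger_gap: 44.6
```

Call:
move_arm --motion "-0.3 -2 0 0 0 0; -0.6 -5 0 0 0 0; -1 -8.5 0 0 0 0; -1.3 -12 0 0 0 0; -1.7 -15.5 0 0 0 0; -2 -19 0 0 0 0; -2.2 -22.5 0 0 0 0; -2.5 -26 0 0 0 0; -2.8 -29.5 0 0 0 0; -3 -32 0 0 0 0"

```text
time: 5.52
tool_pos: [536.5, -97.2, 98.1]
tcp_rot: [-90.0, 0.1, -11.9]
ft_force: [0.6, 0.3, -3.5]
finger_gap: 44.8
```

Call:
move_arm --motion "-0.2 -2 0 0 0 0; -0.3 -4 0 0 0 0; -0.3 -5.2 0 0 0 0; -0.3 -5.8 0 0 0 0; -0.3 -5.8 0 0 0 0; -0.3 -5.8 0 0 0 0; -0.3 -5.8 0 0 0 0; -0.3 -5.8 0 0 0 0"

```text
time: 6.18
tool_pos: [534.7, -151.3, 98.7]
tcp_rot: [-90.0, 0.0, -11.8]
ft_force: [0.1, -0.5, -3.9]
finger_gap: 44.8
```

Run:
```python
from h import *
a=snap('scene');t=readout.sense();print(t['tool_pos'],t['tcp_rot'],t['ft_force'],t['finger_gap'])
cv2.imwrite('pics/g3.png',cv2.resize(a['image'][150:270,160:280],None,fx=5,fy=5,interpolation=cv2.INTER_CUBIC))
```

```text
[ 534.75149522 -151.41280534   98.76873415] [-8.99863896e+01  1.31498131e-02 -1.18045317e+01] [-0.47753451 -0.21981061 -3.16878493] 45.254472804440816
```

View pics/g3.png

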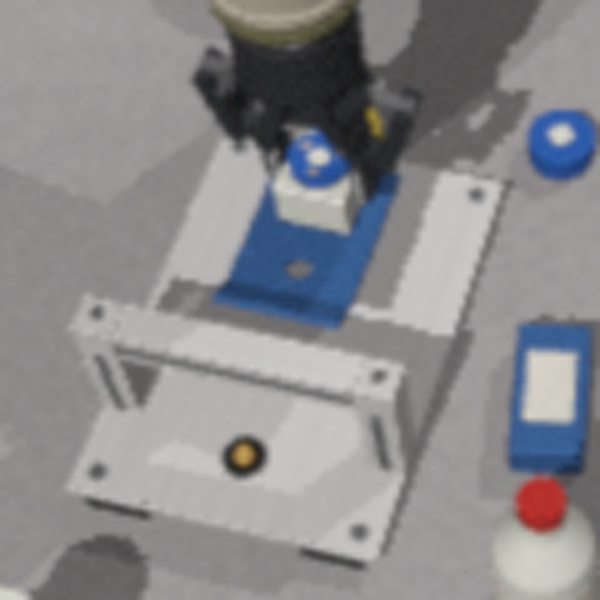

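The pump hangs over the rear deck, nose towards the beam. Crop (5x, offset 160,150): hole (299,268), pin (243,455), deck bolts (97,471), (360,532), (477,194).

```bash
cat > d.py <<'E'
from h import *
a=snap('scene')
f=lambda x,y,z:onz(a,160+x/5-.4,150+y/5-.4,z)
FR=f(97,471,20);FL=f(360,532,20);RL=f(477,194,20);pin=f(243,455,29);hole=f(299,268,91)
g=lambda v:np.degrees(np.arctan2(v[1],v[0]))
print(FR,FL,RL,pin,hole)
yf=g(FL-RL);yl=g(FL-FR)-90;print('yaw',yf,yl,np.linalg.norm(FL-RL),np.linalg.norm(FL-FR))
for y in(yf,yl,-11.8):
    c,s=np.cos(np.radians(y)),np.sin(np.radians(y));R=np.array([[c,s],[-s,c]])
    print(y,'hole in pin',R@(hole-pin)[:2],'mid in pin', R@((FR+FL)/2-pin)[:2])
E
python3 d.py
```

```text
[ 703.08216791 -281.00967182   20.        ] [ 736.25398475 -113.53885807   20.        ] [481.12920984 -62.92273388  20.        ] [ 692.0375973  -190.26436851   29.        ] [ 592.92123021 -160.6148358    91.        ]
yaw -11.221621683273735 -11.20385269533547 260.0973717706304 170.72446483157586
-11.221621683273735 hole in pin [-102.99137239    9.7941936 ] mid in pin [28.46639119 -1.49886363]
-11.20385269533547 hole in pin [-102.98832999    9.82613357] mid in pin [28.46592498 -1.50769176]
-11.8 hole in pin [-103.08499182    8.75405492] mid in pin [28.480071   -1.21143514]
```

Call:
move_arm --motion "-0.2 -0.9 -1 0 0 0.6; -0.2 -0.9 -2.5 0 0 0.6; -0.2 -0.9 -4 0 0 0.6; -0.2 -0.9 -5 0 0 0.6; -0.2 -0.9 -5.5 0 0 0.6; -0.2 -0.9 -5.9 0 0 0.6; -0.2 -0.9 -6.1 0 0 0.6; -0.2 -0.9 -6.2 0 0 0.6; -0.2 -0.9 -6.2 0 0 0.6; -0.2 -0.9 -6.2 0 0 0.6"

```text
time: 7.12
tool_pos: [533.2, -161.7, 37.6]
tcp_rot: [-90.0, -0.1, -11.3]
ft_force: [-0.1, 0.5, -4.3]
finger_gap: 45.1
```

Call:
move_arm --motion "0 0 -0.05 0 0 0; 0 0 -0.1 0 0 0; 0 0 -0.15 0 0 0; 0 0 -0.2 0 0 0; 0 0 -0.25 0 0 0; 0 0 -0.25 0 0 0"

```text
time: 7.62
tool_pos: [532.6, -161.5, 34.3]
tcp_rot: [-90.0, 0.0, -11.3]
ft_force: [0.0, -0.2, -3.9]
finger_gap: 45.0
```

Call:
move_arm --motion "0 0 -0.05 0 0 0; 0 0 -0.1 0 0 0; 0 0 -0.1 0 0 0; 0 0 -0.1 0 0 0"

```text
time: 7.95
tool_pos: [532.6, -161.5, 34.2]
tcp_rot: [-90.0, 0.0, -11.3]
ft_force: [-5.7, 2.0, 5.0]
finger_gap: 44.9
```

Contact with the deck: the vertical force went from -4 to +5 N. Releasing and rising.

Call:
move_arm --motion "0 0 0 0 0 0; 0 0 0 0 0 0; 0 0 0 0 0 0; 0 0 0 0 0 0; 0 0 0 0 0 0; 0 0 0 0 0 0;0 0 0 0 0 0" --fingers 7

```text
time: 8.53
tool_pos: [532.7, -161.5, 33.4]
tcp_rot: [-90.0, -0.0, -11.3]
ft_force: [-0.1, 1.2, 0.4]
finger_gap: 70.0
```

Call:
move_arm --motion "0 0 0.5 0 0 0; 0 0 1.5 0 0 0; 0 0 3 0 0 0; 0 0 5 0 0 0; 0 0 7 0 0 0; -1 0.2 9 0 0 0; -3 0.6 10 0 0 0; -6 1.2 10 0 0 0;-9 1.8 10 0 0 0;-12 2.4 10 0 0 0"

```text
time: 9.37
tool_pos: [412.0, -137.4, 134.6]
tcp_rot: [-90.0, -0.1, -11.3]
ft_force: [0.3, 0.8, 0.0]
finger_gap: 70.2
```

Run:
```python
from h import *
a=snap('scene');b=snap('top');t=readout.sense();print(t['tool_pos'],t['tcp_rot'],t['ft_force'],t['finger_gap'])
cv2.imwrite('pics/s4.png',a['image']);cv2.imwrite('pics/t4.png',b['image'])
cv2.imwrite('pics/g4.png',np.hstack([cv2.resize(i[y:y+h,x:x+80],None,fx=5,fy=5,interpolation=cv2.INTER_CUBIC) for i,x,y,h in((a['image'],180,160,100),(b['image'],310,180,100))]))
```

```text
[ 408.76565934 -136.23144554  132.92226017] [-89.98214473   0.14202684 -11.29816614] [ 0.26473391 -0.2061412   0.1915546 ] 69.84769463353074
```

View pics/g4.png

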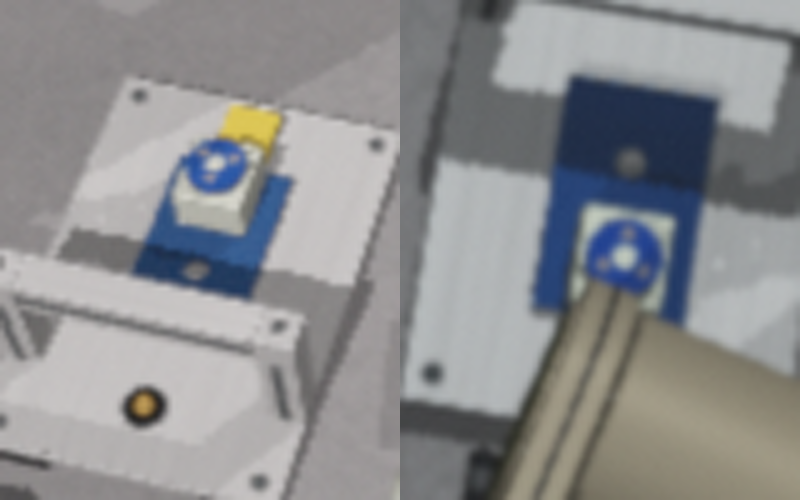

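The pump sits flat on the deck with the gripper clear of it. Scene crop (offset 180,160): hub (215,163), hole (195,268), pin (145,405), tab (251,125). Top crop (offset 310,180): hub (224,257), hole (231,161).

Run:
```python
from h import *
a=snap('scene');b=snap('top')
f=lambda x,y,z:onz(a,180+x/5-.4,160+y/5-.4,z)[:2]
t=lambda x,y,z:onz(b,310+x/5-.4,180+y/5-.4,z)[:2]
P=lambda x,y:(180+x/5-.4,160+y/5-.4)
Q=lambda x,y:(310+x/5-.4,180+y/5-.4)
print('tri hub',tri(a,P(215,163),b,Q(224,257)),'hole',tri(a,P(195,268),b,Q(231,161)))
pin=f(145,405,29)
g=lambda v:np.degrees(np.arctan2(v[1],v[0]))
y=np.radians(-11.2);R=np.array([[np.cos(y),np.sin(y)],[-np.sin(y),np.cos(y)]])
for n,h,k in(('s',f(195,268,26),f(215,163,68)),('t',t(231,161,26),t(224,257,68))):
    print(n,'hole',h,'hub',k,'yaw',g(h-k),np.linalg.norm(h-k),'hole in pin',R@(h-pin),'hub in pin',R@(k-pin))
print('pin',pin,'tab',f(251,125,32))
# yellow mask in scene
im=a['image'];h=cv2.cvtColor(im,cv2.COLOR_BGR2HSV)[175:200,215:245];m=cv2.inRange(h,(21,120,90),(35,255,255))
print(cv2.minAreaRect(np.argwhere(m)[:,::-1].astype(np.float32)))
```

```text
tri hub (array([ 531.97137673, -162.06006397,   62.98770971]), np.float64(0.5591882886083955)) hole (array([ 587.07429919, -172.88454614,   21.9531831 ]), np.float64(0.2063850709041157))
s hole [ 589.53889001 -171.93135238] hub [ 535.41500353 -160.73771733] yaw -11.68489186220473 55.26927313681781 hole in pin [-103.80671259   -3.12260307] hub in pin [-159.0740065    -2.65486703]
t hole [ 586.50728547 -172.49766333] hub [ 531.47007198 -161.75385839] yaw -11.045790368091323 56.07605739801129 hole in pin [-106.67058365   -4.26697045] hub in pin [-162.74643794   -4.41789706]
pin [ 691.97513666 -189.03104827] tab [ 478.29370243 -147.879509  ]
((14.862069129943848, 9.844827651977539), (9.656157493591309, 7.242117881774902), 21.801410675048828)
```

Call:
move_arm --motion "2 -0.4 -1 0 0 0; 4.5 -0.9 -2 0 0 0; 6.5 -1.3 -3 0 0 0; 7.1 -1.5 -5 0 0 0; 7.1 -1.5 -7 0 0 0; 7.1 -1.5 -8.5 0 0 0; 7.1 -1.5 -9.5 0 0 0; 7.1 -1.5 -10 0 0 0; 7.1 -1.5 -10 0 0 0; 7.1 -1.5 -10 0 0 0" --fingers 5.5

```text
time: 10.4
tool_pos: [484.4, -152.7, 34.0]
tcp_rot: [-90.0, -0.0, -11.3]
ft_force: [0.0, -0.4, -0.6]
finger_gap: 55.2
```

Run:
```python
from h import *
t=readout.sense();print(t['tool_pos'],t['tcp_rot'],t['ft_force'],t['finger_gap'])
```

```text
[ 484.36302018 -152.73766775   34.04163427] [-9.00085518e+01 -4.64247917e-02 -1.12838455e+01] [ 0.02005409 -0.39491949 -0.61841639] 55.206704579133245
```

Call:
move_arm --motion "-0.5 0.1 -0.3 0 0 0; -0.5 0.1 -0.6 0 0 0; -0.5 0.1 -0.9 0 0 0; -0.5 0.1 -1.1 0 0 0; -0.5 0.1 -1.2 0 0 0; -0.5 0.1 -1.2 0 0 0; -0.5 0.1 -1.2 0 0 0"

```text
time: 10.98
tool_pos: [478.7, -151.5, 21.4]
tcp_rot: [-90.0, 0.0, -11.3]
ft_force: [0.7, -0.2, -0.0]
finger_gap: 55.0
```

Call:
move_arm --motion "0 0 0 0 0 0; 0 0 0 0 0 0; 0 0 0 0 0 0; 0 0 0 0 0 0; 0 0 0 0 0 0; 0 0 0 0 0 0;0 0 0 0 0 0" --fingers 2.8 --squeeze 25

```text
time: 11.57
tool_pos: [478.9, -151.5, 21.7]
tcp_rot: [-90.0, -0.0, -11.3]
ft_force: [0.6, 2.5, 4.7]
finger_gap: 35.3
```

Call:
move_arm --motion "0.3 -0.05 0 0 0 0; 1 -0.1 0 0 0 0; 1.7 -0.2 0 0 0 0; 2.4 -0.3 0 0 0 0; 3.1 -0.4 0 0 0 0; 3.8 -0.55 0 0 0 0; 4.5 -0.7 0 0 0 0; 5 -0.8 0 0 0 0; 5.4 -0.85 0 0 0 0; 5.4 -0.85 0 0 0 0"

```text
time: 12.4
tool_pos: [531.9, -160.0, 21.5]
tcp_rot: [-90.0, 0.1, -11.3]
ft_force: [-7.4, 1.0, 9.6]
finger_gap: 35.5
```

Run:
```python
from h import *
a=snap('scene','s5.png');t=readout.sense();print(t['tool_pos'],t['tcp_rot'],t['ft_force'],t['finger_gap'])
cv2.imwrite('pics/g5.png',cv2.resize(a['image'][165:265,175:265],None,fx=6,fy=6,interpolation=cv2.INTER_CUBIC))
```

```text
[ 531.93126998 -160.01571249   21.47821753] [-90.00819631   0.1212987  -11.28999623] [-6.41213153  1.55155582  8.74784855] 35.017456001021
```

View pics/g5.png

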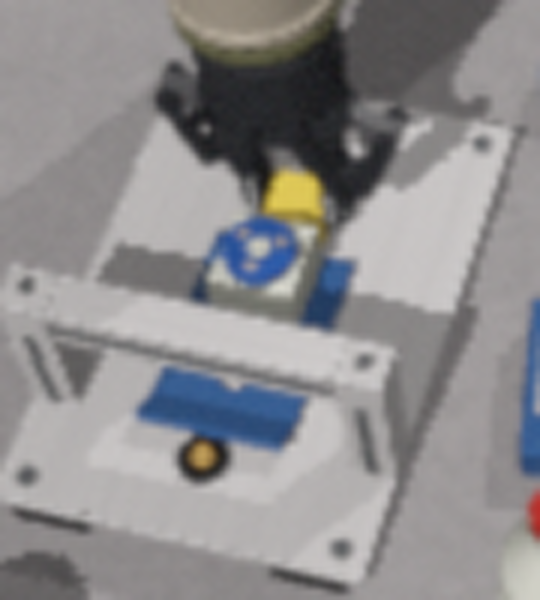

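The nose is past the beam. Crop (6x, offset 175,165): lip corners (142,412) and (290,448), hub (259,247), pin (203,457), hole edge just visible at (235,383). Bolts (27,474), (340,548), (482,145).

Run:
```python
from h import *
a=snap('scene')
f=lambda x,y,z:onz(a,175+x/6-.42,165+y/6-.42,z)[:2]
y=np.radians(-11.2);R=np.array([[np.cos(y),np.sin(y)],[-np.sin(y),np.cos(y)]])
pin=f(203,457,29)
for n,p in dict(lipL=f(142,412,36),lipR=f(290,448,36),hub=f(259,247,68),holef=f(235,383,26),FR=f(27,474,20),FL=f(340,548,20),RL=f(482,145,20)).items():print(n,(R@(p-pin)).round(1))
t=readout.sense()['tool_pos'][:2];print('tcp',R@(t-pin))
```

```text
lipL [-13.9 -37.1]
lipR [-12.6  43.7]
hub [-106.6   -0.6]
holef [-47.    0.6]
FR [ 27.4 -87.7]
FL [28.1 81.9]
RL [-230.5   83.2]
tcp [-163.31421544   -2.23316743]
```

```bash
cat > e.py <<'E'
from h import *
a=snap('scene');im=a['image'];hs=cv2.cvtColor(im,cv2.COLOR_BGR2HSV)
y=np.radians(-11.2);R=np.array([[np.cos(y),np.sin(y)],[-np.sin(y),np.cos(y)]])
def cent(box,lo,hi):
    x0,y0,x1,y1=box;m=cv2.inRange(hs[y0:y1,x0:x1],lo,hi);q=np.argwhere(m)[:,::-1]+[x0,y0];return q
g=cent((200,232,220,252),(8,90,60),(32,255,255));print('gold',len(g),g.mean(0))
pin=onz(a,*g.mean(0),28)[:2]
rel=lambda u,v,z:(R@(onz(a,u,v,z)[:2]-pin)).round(1)
b=cent((192,225,232,242),(100,110,30),(130,255,255));print('lip blue',len(b))
# lip front edge: lowest blue px per column
cols=[(c,b[b[:,0]==c][:,1].max()+.5) for c in np.unique(b[:,0])]
k=np.array(cols[2:-2]);p=np.polyfit(k[:,0],k[:,1],1);l,r_=b[:,0].min()-.5,b[:,0].max()+.5
for c in(l,r_):print('lip',c,rel(c,np.polyval(p,c),36))
d=cent((205,195,230,216),(100,110,60),(130,255,255));(cx,cy),rad=cv2.minEnclosingCircle(d.astype(np.float32))
print('disc',len(d),cx,cy,rel(cx,cy,67))
yl=cent((212,190,235,205),(21,120,90),(35,255,255));print('tab',len(yl),yl.mean(0),rel(*yl.mean(0),32))
for x,yy in((27,474),(340,548),(482,145)):
    u,v=175+x/6-.42,165+yy/6-.42;gr=255-cv2.cvtColor(im,cv2.COLOR_BGR2GRAY).astype(float)[int(v)-3:int(v)+5,int(u)-3:int(u)+5];q=np.clip(gr-np.median(gr)-20,0,None);Y,X=np.mgrid[:8,:8];u2=(q*X).sum()/q.sum()+int(u)-3;v2=(q*Y).sum()/q.sum()+int(v)-3;print('bolt',u2,v2,rel(u2,v2,20))
t=readout.sense()['tool_pos'][:2];print('tcp',R@(t-pin))
E
python3 e.py
```

```text
gold 22 [208.13636364 240.68181818]
lip blue 204
lip 198.5 [ -9.1 -33.5]
lip 224.5 [-12.5  50. ]
disc 83 220.0 210.0 [-93.4  12.2]
tab 72 [223.79166667 197.51388889] [-162.7   -2.6]
bolt 179.06372549019608 243.85049019607843 [ 28.7 -86.2]
bolt 231.39775280898877 255.95730337078652 [28.6 83.6]
bolt 253.8905882352941 187.02 [-236.1   79.1]
tcp [-162.82188982   -1.01734475]
```

Call:
move_arm --motion "0.4 -0.08 0 0 0 0; 0.8 -0.16 0 0 0 0; 1.2 -0.24 0 0 0 0; 1.6 -0.32 0 0 0 0; 2 -0.4 0 0 0 0; 2.4 -0.48 0 0 0 0; 2.8 -0.55 0 0 0 0; 3.2 -0.63 0 0 0 0; 3.6 -0.71 0 0 0 0; 3.6 -0.71 0 0 0 0"

```text
time: 13.38
tool_pos: [564.7, -166.2, 19.5]
tcp_rot: [-90.0, 0.5, -11.3]
ft_force: [-14.4, 3.0, 7.7]
finger_gap: 35.2
```

Run:
```python
from h import *
a=snap('scene','s6.png');t=readout.sense();print(t['tool_pos'],t['tcp_rot'],t['ft_force'],t['wrist_torque'],t['finger_gap'])
cv2.imwrite('pics/g6.png',cv2.resize(a['image'][175:265,175:265],None,fx=6,fy=6,interpolation=cv2.INTER_CUBIC))
```

```text
[ 564.84841512 -166.19369799   19.48791957] [-89.96601144   0.49518707 -11.29290689] [-14.23430971   2.77698391   6.95999603] [ 0.32976751  1.94239382 -0.01789324] 35.24979307218112
```

View pics/g6.png

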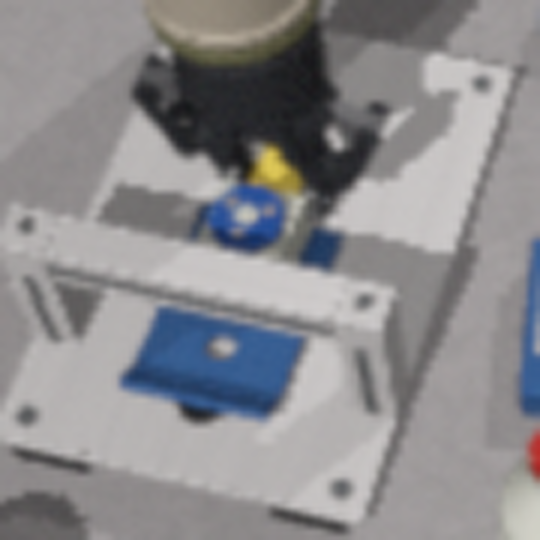

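The plate rides on the pin, and the hole shows at crop (222,347), i.e. about (211.6,232.4) px. The pin is at (208.3,240.8).

Run:
```python
from h import *
a=snap('scene');im=a['image']
y=np.radians(-11.2);R=np.array([[np.cos(y),np.sin(y)],[-np.sin(y),np.cos(y)]])
pin=onz(a,208.35,240.8,28)[:2]
p=im[227:238,204:219].astype(float);# hole = low saturation pixels
s=p.max(2)-p.min(2);w=np.clip(70-s,0,None);
Y,X=np.mgrid[227:238,204:219];w[(np.abs(Y-232.5)>3.5)|(np.abs(X-211.7)>4.5)]=0
u,v=(w*X).sum()/w.sum(),(w*Y).sum()/w.sum();print(u,v)
for z in(28,32,35):print(z,R@(onz(a,u,v,z)[:2]-pin))
```

```text
211.45015105740183 232.42900302114805
28 [-30.30368642  -0.50753443]
32 [-28.34952994   0.7849299 ]
35 [-26.88391257   1.75427814]
```

Call:
move_arm --motion "0 0 0.05 0 0 0; 0 0 0.1 0 0 0; 0 0 0.15 0 0 0; 0.2 -0.1 0.15 0 0 0; 0.5 -0.18 0.15 0 0 0; 0.8 -0.25 0.15 0 0 0; 1.1 -0.3 0.15 0 0 0; 1.4 -0.36 0.15 0 0 0; 1.4 -0.36 0.15 0 0 0; 1.4 -0.36 0.15 0 0 0" --squeeze 50

```text
time: 14.32
tool_pos: [583.1, -170.8, 22.8]
tcp_rot: [-90.0, -0.0, -11.3]
ft_force: [1.3, -0.4, -2.4]
finger_gap: 34.8
```

```bash
cat > f.py <<'E'
from h import *
import sys
a=snap('scene',sys.argv[1]);im=a['image'];t=readout.sense();print(t['tool_pos'],t['tcp_rot'],t['ft_force'],t['finger_gap'])
y=np.radians(-11.2);R=np.array([[np.cos(y),np.sin(y)],[-np.sin(y),np.cos(y)]])
pin=onz(a,208.35,240.8,28)[:2]
hs=cv2.cvtColor(im,cv2.COLOR_BGR2HSV)[225:256,190:232];m=cv2.inRange(hs,(100,110,30),(130,255,255))
c,_=cv2.findContours(m,cv2.RETR_EXTERNAL,cv2.CHAIN_APPROX_NONE);c=max(c,key=cv2.contourArea)
f=np.zeros_like(m);cv2.drawContours(f,[c],-1,255,-1);h=cv2.bitwise_and(cv2.erode(f,np.ones((5,5))),~m)
q=np.argwhere(h)[:,::-1]+[190,225];print(len(q),q.mean(0) if len(q) else '', 'lip low',c[:,0,1].max()+225)
if len(q):
    for z in(28,32):print(z,R@(onz(a,*q.mean(0),z)[:2]-pin))
E
python3 f.py s7.png
```

```text
[ 583.0447069  -170.77200521   22.85108285] [-9.00046557e+01 -4.32206994e-02 -1.12839508e+01] [ 1.20305514  0.26434189 -2.66792845] 34.81951139948536
16 [209.     237.1875] lip low 248
28 [-12.45896631  -2.29004802]
32 [-10.57245657  -0.99082644]
```

Call:
move_arm --motion "0.2 -0.04 0 0 0 0; 0.4 -0.08 0 0 0 0; 0.6 -0.12 0 0 0 0; 0.75 -0.15 0 0 0 0;0.75 -0.15 0 0 0 0;0.75 -0.15 0 0 0 0"

```text
time: 14.87
tool_pos: [590.1, -172.2, 22.6]
tcp_rot: [-90.0, 0.0, -11.3]
ft_force: [-1.0, 0.1, -4.1]
finger_gap: 34.9
```

```bash
python3 f.py s8.png
```

```text
[ 590.01589406 -172.13309522   22.65985813] [-8.99984020e+01  2.18020764e-02 -1.12842076e+01] [-0.54457753  1.17751313 -4.40839717] 34.577564940688205
19 [208.         239.78947368] lip low 251
28 [-3.07009427 -2.2339261 ]
32 [-1.21917637 -0.93491728]
```

Call:
move_arm --motion "0.05 0 0 0 0 0; 0.1 0 -0.05 0 0 0; 0.15 0 -0.1 0 0 0; 0.2 -0.02 -0.1 0 0 0; 0.25 -0.03 -0.1 0 0 0; 0.25 -0.03 -0.1 0 0 0"

```text
time: 15.42
tool_pos: [592.8, -172.5, 21.9]
tcp_rot: [-90.0, -0.0, -11.3]
ft_force: [0.1, 0.4, -3.8]
finger_gap: 34.6
```

```bash
python3 f.py s9.png
python3 - <<'E'
import cv2
a=cv2.imread('pics/s9.png');cv2.imwrite('pics/g9.png',cv2.resize(a[175:265,175:265],None,fx=6,fy=6,interpolation=cv2.INTER_CUBIC))
E
```

```text
[ 592.7394533  -172.52101115   21.90742296] [-9.00014302e+01 -6.38606020e-03 -1.12851319e+01] [ 0.46843915 -0.19972644 -4.33271859] 34.41656283851822
19 [208.15789474 240.15789474] lip low 252
28 [-1.97248589 -1.32781231]
32 [-0.12572887 -0.03223843]
```

View pics/g9.png

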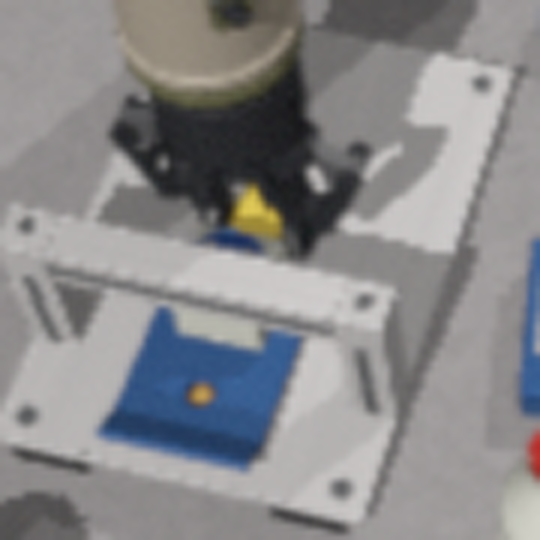

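The brass pin now shows inside the hole at crop (201,394). I'll nudge forward to see whether the pin resists, which would mean the hole has dropped over it.

Call:
move_arm --motion "0.05 -0.01 -0.05 0 0 0; 0.1 -0.02 -0.1 0 0 0; 0.15 -0.03 -0.1 0 0 0; 0.15 -0.03 -0.1 0 0 0"

```text
time: 15.8
tool_pos: [593.3, -172.6, 20.5]
tcp_rot: [-90.0, 0.1, -11.3]
ft_force: [-4.7, 0.3, -1.9]
finger_gap: 34.8
```

```bash
python3 f.py s10.png
```

```text
[ 593.2998947  -172.59562916   20.52128676] [-89.9918281    0.11162452 -11.28752973] [-6.07234879  0.79624093 -1.00193004] 34.15922803482282
20 [208.1  240.45] lip low 252
28 [-0.96528265 -1.1589748 ]
32 [0.87765622 0.13595904]
```

The push stalled at 0.6 mm of the 1.5 mm commanded with -6 N in x, so the pin is in the hole. I'll relieve the push and let go.

Call:
move_arm --motion "-0.05 0.01 0 0 0 0; -0.1 0.02 0 0 0 0; -0.1 0.02 0 0 0 0"

```text
time: 16.1
tool_pos: [593.2, -172.6, 20.9]
tcp_rot: [-90.0, -0.0, -11.3]
ft_force: [-1.5, 0.7, -2.3]
finger_gap: 34.6
```

Call:
move_arm --motion "0 0 0 0 0 0; 0 0 0 0 0 0; 0 0 0 0 0 0; 0 0 0 0 0 0; 0 0 0 0 0 0; 0 0 0 0 0 0" --fingers 5.6

```text
time: 16.6
tool_pos: [593.4, -172.7, 21.1]
tcp_rot: [-90.0, -0.0, -11.3]
ft_force: [-0.5, 0.2, 1.1]
finger_gap: 56.1
```

Call:
move_arm --motion "-0.1 0 0.5 0 0 0; -0.3 0 1.5 0 0 0; -0.6 0.1 3 0 0 0; -1.5 0.3 5 0 0 0; -3.5 0.7 7 0 0 0; -6 1.2 9 0 0 0; -9.5 1.9 10.5 0 0 0; -13 2.6 11 0 0 0; -16 3.2 11 0 0 0; -19 3.8 11 0 0 0"

```text
time: 17.43
tool_pos: [402.3, -134.5, 132.3]
tcp_rot: [-90.0, -0.1, -11.3]
ft_force: [-0.7, -0.9, 0.2]
finger_gap: 56.0
```

```bash
python3 f.py s11.png
python3 - <<'E'
from h import *
a=cv2.imread('pics/s11.png');b=snap('top','t11.png')['image']
c=lambda i,x,y:cv2.resize(i[y:y+90,x:x+70],None,fx=5.5,fy=5.5,interpolation=cv2.INTER_CUBIC)
cv2.imwrite('pics/g11.png',np.hstack([c(a,188,175),c(b,320,155)]))
E
```

```text
[ 396.61106712 -132.58668613  130.0299158 ] [-89.98270002   0.24956669 -11.25311837] [ 1.05061931 -0.02032386 -1.84680641] 56.02074130894378
26 [208.19230769 240.57692308] lip low 253
28 [-0.61635448 -0.73360095]
32 [1.22526164 0.55972036]
```

View pics/g11.png

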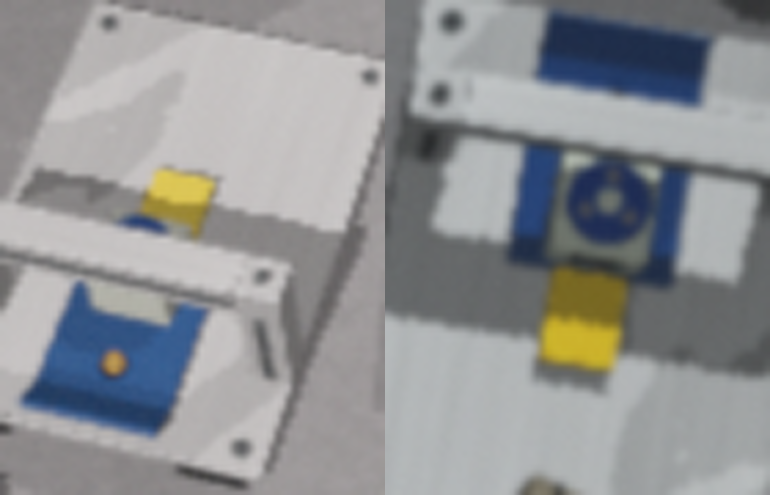

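The pump is let go and squared up. The pin shows in the hole at scene crop (113,363), and the tab is clear of the gripper. To check it is flat rather than tipped on the pin, I'll compare the lip edge pixels with predictions for both cases.

Run:
```python
from h import *
a=snap('scene');b=snap('top');y=np.radians(-11.2);u=np.array([np.cos(y),np.sin(y)]);n=np.array([-u[1],u[0]])
pin=onz(a,208.35,240.8,29)[:2];pinT=pin-3*u
def W(x,yy,z,th,p):
    # tip about tail end x=-90, hole kept over pin
    X=-90+(x+90)*np.cos(th)-z*np.sin(th);Z=(x+90)*np.sin(th)+z*np.cos(th)
    return np.r_[p+(X-38)*u+yy*n,20+Z]
for d in(0,2,4):
    th=np.radians(d);o=[d]
    for x,yy,z in((79,-40,17),(79,40,17),(81,-40,12),(81,40,12),(-90,0,12)):
        o.append(np.round(proj(a,W(x,yy,z,th,pin)),1))
    for x,yy,z in((79,-40,17),(79,40,17),(-17,0,48),(-90,0,12)):o.append(np.round(proj(b,W(x,yy,z,th,pinT)),1))
    print(*o)
S=lambda x,y:np.round([188+x/5.5-.4,175+y/5.5-.4],1);T=lambda x,y:np.round([320+(x-385)/5.5-.4,155+y/5.5-.4],1)
print('obs',S(24,402),S(158,436),S(182,173),'top',T(708,40),T(550,12),T(610,201),T(578,366))
```

```text
0 [190.9 248.4] [216.  254.2] [191.  249.7] [216.  255.5] [221.4 206.5] [378.2 159.8] [348.3 154.9] [359.2 190.3] [353.3 220. ]
2 [190.6 247.3] [215.8 253.1] [190.7 248.7] [215.8 254.5] [221.5 206.4] [378.5 159.6] [348.5 154.6] [359.2 190.8] [353.2 220.2]
4 [190.3 246.2] [215.6 252. ] [190.4 247.6] [215.6 253.4] [221.5 206.3] [378.8 159.3] [348.6 154.3] [359.2 191.3] [353.2 220.3]
obs [192.  247.7] [216.3 253.9] [220.7 206.1] top [378.3 161.9] [349.6 156.8] [360.5 191.1] [354.7 221.1]
```

The measured lip, disc and tab pixels agree with a flat plate to within about a pixel. As a mechanical check, I'll touch the disc top lightly with closed fingers; it should stand at z ≈ 68.

Call:
move_arm --motion "2.5 -0.5 0 0 0 0; 5 -1 0 0 0 0; 8 -1.5 0 0 0 0; 11 -2.1 0 0 0 0; 14 -2.7 0 0 0 0; 17 -3.3 0 0 0 0; 20 -3.9 0 0 0 0; 22 -4.3 0 0 0 0; 23 -4.4 0 0 0 0; 23 -4.4 0 0 0 0" --fingers 0

```text
time: 18.47
tool_pos: [636.1, -179.0, 130.6]
tcp_rot: [-90.0, -0.1, -11.3]
ft_force: [1.1, -0.1, 0.8]
finger_gap: -0.3
```

Call:
move_arm --motion "0 0 -1 0 0 0; 0 0 -2 0 0 0; 0 0 -3 0 0 0; 0 0 -4 0 0 0; 0 0 -4.5 0 0 0; 0 0 -5 0 0 0; 0 0 -5 0 0 0;0 0 -5 0 0 0"

```text
time: 19.13
tool_pos: [632.9, -178.6, 80.7]
tcp_rot: [-90.0, 0.0, -11.3]
ft_force: [-0.2, -0.0, 0.2]
finger_gap: 0.2
```

Call:
move_arm --motion "-0.5 0.1 -0.2 0 0 0; -0.5 0.1 -0.5 0 0 0; -0.5 0.1 -0.8 0 0 0; -0.5 0.1 -0.9 0 0 0; -0.5 0.1 -1 0 0 0; -0.5 0.1 -1 0 0 0; -0.5 0.1 -1 0 0 0"

```text
time: 19.72
tool_pos: [628.2, -177.6, 70.9]
tcp_rot: [-90.0, 0.0, -11.3]
ft_force: [0.3, 0.1, -0.3]
finger_gap: 0.2
```

Call:
move_arm --motion "0 0 -0.05 0 0 0; 0 0 -0.1 0 0 0; 0 0 -0.15 0 0 0; 0 0 -0.2 0 0 0; 0 0 -0.25 0 0 0; 0 0 -0.3 0 0 0; 0 0 -0.3 0 0 0"

```text
time: 20.3
tool_pos: [628.2, -177.6, 68.1]
tcp_rot: [-90.0, -0.0, -11.3]
ft_force: [-1.5, 0.9, 2.4]
finger_gap: -0.2
```

The fingers met the disc at z = 68.1 with 2.4 N, as expected for a flat seat (20 + 48 = 68). I'll retract, take a last look and hand in.

Call:
move_arm --motion "0 0 0.5 0 0 0; 0 0 2 0 0 0; 0 0 4.5 0 0 0; 0 0 7 0 0 0; -2 0.4 9 0 0 0; -5 1 10 0 0 0; -8 1.6 10 0 0 0; -11 2.2 10 0 0 0; -14 2.8 10 0 0 0; -17 3.4 10 0 0 0"

```text
time: 21.13
tool_pos: [456.9, -143.3, 168.0]
tcp_rot: [-90.0, -0.0, -11.3]
ft_force: [-0.3, -1.3, 1.8]
finger_gap: 0.2
```

Call:
move_arm --motion "0 0 0 0 0 0; 0 0 0 0 0 0; 0 0 0 0 0 0; 0 0 0 0 0 0"

```text
time: 21.47
tool_pos: [459.3, -144.0, 168.6]
tcp_rot: [-90.0, -0.1, -11.3]
ft_force: [0.4, 0.4, 0.5]
finger_gap: 0.0
```

```bash
python3 f.py s12.png
python3 - <<'E'
from h import *
a=cv2.imread('pics/s12.png');z=cv2.imread('pics/s0.png')
d=cv2.absdiff(a,z).max(2)
for n,(x,y,w,h) in dict(adapter=(258,210,26,36),head=(262,170,22,20),bottle=(255,243,28,40),driver=(385,168,40,60),wrench=(120,175,38,60)).items():print(n,(d[y:y+h,x:x+w]>60).sum())
r.hand_in();print('handed in')
E
```

```text
[ 459.26083171 -143.93268259  168.44350472] [-9.00108587e+01 -6.63035353e-02 -1.12781415e+01] [ 0.18728684  0.479786   -0.04029414] -0.372762778054967
25 [208.08 240.56] lip low 253
28 [-0.58758841 -1.09003405]
32 [1.25391867 0.20463845]
adapter 0
head 0
bottle 0
driver 0
wrench 0
the job is handed in; nothing more can be done
handed in
```

I moved the pump from its cradle onto the deck by its housing and let go. I then took it by the tail tab and slid it under the beam until the hole dropped over the pin. I let go again and handed in after about 21.5 s of robot time; the hand-in gives no verdict.

**Last checks:**
- **Hole over pin:** the scene view puts them about 1 mm apart. While the pump was still held, a forward nudge stalled against the pin.
- **Flat on the deck:** closed fingers touched the disc top at z = 68.1 mm, against 68 mm for a flat seat. The image check agreed only to about a pixel.
- **Squared up:** I did not measure the pump's final yaw directly. The gripper let go at -11.3° and the deck measures about -11.2°.
- **Bystanders:** none showed any change in the scene view.

**Disagreements:**
- **Camera heights:** heights from the two cameras came out about 4 to 10 mm low, so for heights I relied on contact forces and the stated dimensions.
- **Tab grip:** the pump probably slipped about 10 mm in the tab grip while riding up onto the pin. I raised the squeeze from 25 to 50 N and finished the slide from the images.

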